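# Find the burnishing wheel with the worn bearing

### The arm

A 6-joint arm with a two-finger parallel gripper is mounted at the origin on the work surface. World frame = base frame: x ahead of the robot, y to its left, z up, the work surface at z = 0. Lengths are in m, angles in rad, forces in N, time in s.
With the tool pointing down it reaches from about 0.3 to 0.875 m from the base axis. Payload 4.2 kg.
Tool frame: the origin (TCP) lies at the very end of the fingers, on their centre line; the grasp point (between the pads) lies 19 mm behind it; z points along the fingers, y is the line along which they close (so a half turn about z gives the same grasp; the last joint's range is limited). The gripper opens to 85 mm and grips with 20 to 120 N. Pads are 22 mm wide; open, the fingers measure 114 mm over their backs; the gripper's body (76 mm by 85 mm) begins 54 mm behind the grasp point. The pads swing forward as they close: fully open they stand 13 mm farther back than shut.
Start: joints at [1.106, 0.32, 1.565, -0, 1.257, -0.02], TCP at [0.247, 0.519, 0.231] pointing down, gripper open.
Joint ranges: [-3.11, 3.11], [-0.84, 2.01], [0.21, 2.61], [-1.34, 4.49], [0.05, 2.63], [-2.56, 2.56]. Speed limits (rad/s): [2.57, 2.57, 3.14, 3.14, 3.14, 3.14].

### API

Orientations are given as a unit quaternion [x, y, z, w].
In Python, from cell import robot gives the robot as it stands.
- The arm moves only by the tool apply_moves, never from a script. Its argument "targets" is text: rows parted by semicolons, each of 7 numbers parted by spaces: the turn, a rotation vector about the tool's x, y, z in degrees, then the shift along the tool's x, y, z in cm, then the gripper's target within -1 to 1 (fully open at 1, half-way at 0, shut at -1). In form: ax ay az tx ty tz grip; .... A call has 1 to 12 rows; each row is the pose to reach, as a shift and turn from the pose commanded when the call began, along the tool's axes at that moment; what a row does not reach only later rows make up. A row lasts 1/12 s, in which the tool goes at most 41.7 mm and 7.16 degrees, less where a joint would pass 70% of its speed; a pose out of reach is approached as far as the arm can. A call with a gripper value outside its range is refused whole. The fingers move at their own pace and stop on an object; "squeeze" is the grip in N (left out, the last holds). Time passes only in rows, so rows that repeat a pose let the fingers close. It gives the time, the measured TCP pose, the force, the opening and the grip force at its end, in the units of the state.
- robot.sense(): the state, without advancing time (a new reading comes with each control period).
- robot.read_camera(name): name is "side" or "top" or "wrist"; returns (picture, depth): 420x560x3 uint8, blue, green, red; 420x560 float32, m along the optical axis (not along the pixel's ray), 0 where there is no reading.
- robot.camera_params(name): a dict with "intrinsics" (3x3 intrinsics, pixels), "R" (3x3) and "t" (3): a world point X has camera coordinates R X + t. Camera axes: x right, y down, z forward; pixel columns grow to the right and rows downward; lengths in m; the calibration is good to about 2 mm. A picture is of the moment at which its call begins: read the wrist's pose just before it. camera_params takes no time and is no camera call; for the wrist camera it gives the pose at the moment of the call.
- robot.close_job(): hands the job in; it is judged then, once.
The state is a dict: "time_s": time; "joints": joint angles; "qvel": joint speeds; "joint_torque": joint torques, N m; "tcp_pos": TCP position; "tcp_rot": TCP orientation; "force": force on the tool from outside, world axes, zero at the start; "ft_torque": the same for the moment, N m; "finger_gap": finger opening in m; "finger_force": force on a finger pad.
Only numpy, scipy, OpenCV 4.12 (cv2) and the standard library are available. Lean on these libraries where they do the work, as an engineer would, in place of code of your own. Each camera call takes 0.05 s, during which the arm holds its last target. There are 200 camera calls.

### The job

One of the two wooden burnishing wheels has a worn bearing. Feel both for play, the left-hand wheel first and then the right-hand one (left and right as the robot sees them, facing the bench): for each, push gently against the side near the top of the rim until the wheel is over to the left as far as it will go, then over to the right as far as it will go. Then take the wheel that wobbles out of drive by pushing its red clutch lever fully over, away from the robot; leave the other wheel's lever as it is, and disturb nothing else on the bench.

Things in the scene. Friction and masses are not known exactly. Their poses are not given: they have to be found in the camera images.
- stand_a: Green stand fixed to the table, carrying an upright wooden wheel; the two look alike, and which is on the left varies. Origin: on the table under the wheel's centre; x away from the robot in the wheel's plane, y left along the axle, z up; yaw up to 0.25 rad. Base plate 20 mm thick, x -85..85, y -140..85 mm. Two uprights with bearing housings at y 30..54 and -54..-30 mm reach z 133 mm.
- wheel_a: Grooved wooden wheel of stand_a: 150 mm across, 32 mm thick, 0.4 kg. Origin at its hub centre, 110 mm above the table; it spins freely about its own y (the axle).
- rim_a (a point): Centre of the top of the rim of the wooden wheel of stand_a, 75 mm above its hub centre; moves as the wheel rocks. The wheel's flat sides are 16 mm either side of it along the stand's y; the rim's top is 185 mm above the table.
- rock_a (a joint): Side rocking of the wheel of stand_a about the stand's x through the hub, rad: 0 upright (starts within 0.006), + = top to the left (stand's +y), - = to the right. Rubs lightly (1.5 N at the rim), stays where left, ends on firm, slightly springy stops. A sound bearing stops at about 0.02 either way (1.5 mm at the rim), a worn one at 0.11 (8 mm).
- lever_a (a joint): Red clutch lever of stand_a, rad: 0 = leaning towards the robot (in drive; starts at 0 to 0.1), grows as it is pushed away from the robot along the stand's +x, 1.0 = fully over at its stop. Takes about 1 N, stays where left. Pivot at x 20, y -105, z 42 mm in the stand's frame, axis along its y; rod 10 mm thick, ball centre 90 mm from the pivot.
- lever_a_tip (a point): Centre of the red ball (26 mm across) on the clutch lever of stand_a; about 121 mm above the table at either end of its swing and 132 mm midway.
- stand_b: Green stand fixed to the table, carrying an upright wooden wheel; the two look alike, and which is on the left varies. Origin: on the table under the wheel's centre; x away from the robot in the wheel's plane, y left along the axle, z up; yaw up to 0.25 rad. Base plate 20 mm thick, x -85..85, y -140..85 mm. Two uprights with bearing housings at y 30..54 and -54..-30 mm reach z 133 mm.
- wheel_b: Grooved wooden wheel of stand_b: 150 mm across, 32 mm thick, 0.4 kg. Origin at its hub centre, 110 mm above the table; it spins freely about its own y (the axle).
- rim_b (a point): Centre of the top of the rim of the wooden wheel of stand_b, 75 mm above its hub centre; moves as the wheel rocks. The wheel's flat sides are 16 mm either side of it along the stand's y; the rim's top is 185 mm above the table.
- rock_b (a joint): Side rocking of the wheel of stand_b about the stand's x through the hub, rad: 0 upright (starts within 0.006), + = top to the left (stand's +y), - = to the right. Rubs lightly (1.5 N at the rim), stays where left, ends on firm, slightly springy stops. A sound bearing stops at about 0.02 either way (1.5 mm at the rim), a worn one at 0.11 (8 mm).
- lever_b (a joint): Red clutch lever of stand_b, rad: 0 = leaning towards the robot (in drive; starts at 0 to 0.1), grows as it is pushed away from the robot along the stand's +x, 1.0 = fully over at its stop. Takes about 1 N, stays where left. Pivot at x 20, y -105, z 42 mm in the stand's frame, axis along its y; rod 10 mm thick, ball centre 90 mm from the pivot.
- lever_b_tip (a point): Centre of the red ball (26 mm across) on the clutch lever of stand_b; about 121 mm above the table at either end of its swing and 132 mm midway.
- tin_a: Brass-coloured wax tin, 44 mm across, 24 mm high, on the front left corner of stand_a's base plate. Bystander; origin at the centre of its underside.
- tin_b: Brass-coloured wax tin, 44 mm across, 24 mm high, on the front left corner of stand_b's base plate. Bystander; origin at the centre of its underside.
- glue_bottle: White bottle with a blue label, 64 mm across, 170 mm high, in front of the stands on the left. Bystander; origin at the centre of its underside.
- dye_jar: Amber glass jar with a black cap, 60 mm across, 85 mm high, behind the stands. Bystander; origin at the centre of its underside.
- brush: Flat brush, 160 mm long, lying behind the stands. Bystander; origin at the centre of its underside (of its length at table height).
- hammer: Hammer, 260 mm long, lying to the left of the stands. Bystander; origin at the centre of its underside (of its length at table height).
- mug: Blue mug, 76 mm across, 85 mm high, to the right of the stands. Bystander; origin at the centre of its underside.

How it is judged:
On the way, in this order (a step that is already met when the one before it is completed fails the run):
1. the left-hand wheel is rocked over to the left, to its stop (((world y of stand_a above 0 m and value of joint rock_a above 0.014 rad) or (world y of stand_a below 0 m and value of joint rock_b above 0.09 rad))), for 0.1 s.
2. the left-hand wheel is rocked over to the right, to its stop (((world y of stand_a above 0 m and value of joint rock_a below -0.014 rad) or (world y of stand_a below 0 m and value of joint rock_b below -0.09 rad))), for 0.1 s.
3. the right-hand wheel is rocked over to the left, to its stop (((world y of stand_a below 0 m and value of joint rock_a above 0.014 rad) or (world y of stand_a above 0 m and value of joint rock_b above 0.09 rad))), for 0.1 s.
4. the right-hand wheel is rocked over to the right, to its stop (((world y of stand_a below 0 m and value of joint rock_a below -0.014 rad) or (world y of stand_a above 0 m and value of joint rock_b below -0.09 rad))), for 0.1 s.
5. the clutch lever of the worn wheel is pushed over, after both wheels were felt (value of joint lever_b above 0.88 rad), for 0.2 s.
At the end, for the whole second after the job is handed in: The clutch lever of the wheel that wobbles is beyond 0.88 of its 1.0 rad swing, the other wheel's lever is below 0.2 rad, both wheels are still (under 0.2 rad/s), and every bystander is within 30 mm of where it was (value of joint lever_b above 0.88 rad and value of joint lever_a below 0.2 rad and angular speed of each of wheel_a, wheel_b below 0.2 rad/s and distance of each of tin_a, tin_b, glue_bottle, dye_jar, brush, hammer, mug from where it was at the start of the episode below 0.03 m); the robot touches nothing.
It fails at once if a wheel is pushed with more than 30 N (contact force between anything else and wheel_a above 30 N or contact force between anything else and wheel_b above 30 N).
It fails at once if the sound wheel's lever is moved beyond 0.25 rad (value of joint lever_a above 0.25 rad).
It fails at once if a bystander is moved more than 30 mm (distance of any of tin_a, tin_b, glue_bottle, dye_jar, brush, hammer, mug from where it was at the start of the episode above 0.03 m).
It also fails if it takes over 72 s, if anything falls off the work surface, if the arm or the gripper's body presses on something with over 40 N, if the wrist force passes 120 N, or if a joint passes its speed limit or range.

## Working session

There is one attempt and no reset: what is moved stays moved. The work goes in short steps, Python scripts to look and compute and a tool call to move; the robot and the scene stay as the last step left them, time stands still between calls to the robot, and variables do not carry over. Pictures are saved under pics/ and viewed, at most 10 in all, crops included, and the job is handed in when it is done.

Besides the shell and the picture viewer there is one more tool, called after ">>>" by a JSON object that holds its "name" and its "arguments". apply_moves: Moves the arm, as the interface text tells. Its arguments: {"type":"object","properties":{"targets":{"type":"string"},"squeeze":{"type":"number"}},"required":["targets"]}

```bash
mkdir -p pics
cat > h.py <<'E'
import numpy as np, cv2
from cell import robot
def cam(n):
    p=robot.camera_params(n); im,d=robot.read_camera(n)
    K=np.array(p['intrinsics']);R=np.array(p['R']);t=np.array(p['t'])
    v,u=np.mgrid[0:420,0:560]
    P=np.stack([(u-K[0,2])/K[0,0]*d,(v-K[1,2])/K[1,1]*d,d],-1)
    return im,d,(P-t)@R,K,R,t   # R^T(P-t)
E
python3 - <<'E'
from h import *
s=robot.sense();print(s)
out=[]
for n in('top','side'):
    im,d,W,K,R,t=cam(n); np.savez(n,im=im,d=d,W=W); print(n,-R.T@t,R[2]); out.append(im)
    hsv=cv2.cvtColor(im,cv2.COLOR_BGR2HSV)
    m=((hsv[...,0]<8)|(hsv[...,0]>172))&(hsv[...,1]>150)&(hsv[...,2]>80)
    k,l,st,c=cv2.connectedComponentsWithStats(m.astype(np.uint8))
    for i in range(1,k):
        if st[i,4]>15: print(st[i],c[i].round(),np.nanmedian(W[l==i],0).round(4))
    cv2.imwrite(f'pics/{n}.png',im)
E
```

```text
{'time_s': 0.0, 'joints': array([ 1.10597865e+00,  3.20295327e-01,  1.56571664e+00, -3.38583212e-05,
        1.25738113e+00, -2.00083755e-02]), 'qvel': array([ 0.00110401, -0.00102235,  0.00171884, -0.0006001 , -0.00127812,
        0.00036447]), 'joint_torque': array([ 1.11503530e-03, -4.15519345e+01, -2.34163553e+01, -4.24148857e-05,
        8.09170248e-03, -1.16564968e-05]), 'tcp_pos': array([0.24720747, 0.51860397, 0.23046568]), 'tcp_rot': array([ 2.20570487e-01,  9.75370622e-01, -8.77767262e-04, -2.00465877e-04]), 'force': array([ 0.10155423, -0.15614627, -0.08239219]), 'ft_torque': array([-0.00062933, -0.02654381,  0.02140025]), 'finger_force': 0.0, 'finger_gap': 0.08550309764695661}
top [ 0.44343301 -0.00945826  1.82633876] [ 0.05158214  0.01323693 -0.99858103]
[ 212    0   78   55 3445] [249.  24.] [ 1.3138  0.149  -0.2853]
[ 112   82   91   32 1608] [161. 101.] [0.9165 0.4157 0.0067]
[289  83   9  10  75] [293.  88.] [ 0.9212 -0.027   0.1906]
[  6 124  34  44 258] [ 21. 148.] [ 0.835   1.1382 -0.4905]
[  0 143  16  35 303] [  5. 161.] [ 0.7428  1.1015 -0.2871]
[253 208   6   6  33] [255. 211.] [0.5448 0.0828 0.1341]
[373 215   7   7  38] [376. 218.] [ 0.5309 -0.2944  0.1352]
[164 279   9   9  68] [168. 283.] [0.3167 0.3412 0.1692]
side [ 0.02340645 -0.48722227  0.82234347] [ 0.52911996  0.49012674 -0.69268163]
[233  97  77  42 430] [272. 118.] [0.9357 0.4214 0.0679]
[101 114  62  26 750] [126. 124.] [ 0.752   1.3035 -0.2843]
[374 134  11   6  55] [379. 136.] [ 0.918  -0.0267  0.1903]
[361 149   6  15  37] [363. 156.] [ 1.385   0.2689 -0.2843]
[381 156  10  19  69] [385. 164.] [ 1.4071  0.1679 -0.2836]
[401 164  30  24 328] [415. 175.] [ 0.9141 -0.1657  0.1349]
[120 175  11   8  66] [125. 178.] [0.3155 0.3402 0.1701]
[255 192  10   8  59] [260. 196.] [0.5418 0.0795 0.1325]
[371 278  12  11  97] [376. 283.] [ 0.5244 -0.2969  0.1342]
```

View pics/top.png

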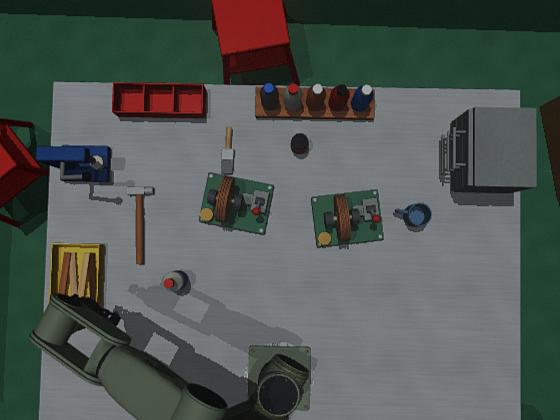

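View pics/side.png

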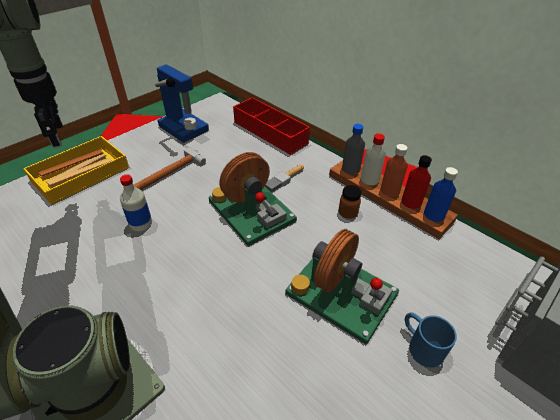

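The top view shows the left stand at about px (237,203) and the right one at (347,218). Their red balls are at (255,211) and (376,218). The glue bottle at (172,283) lies on the route, so I'll fly over it.

Run:
```python
from h import *
for n in('top','side'):
    z=np.load(n+'.npz');im,W=z['im'],z['W'];hsv=cv2.cvtColor(im,cv2.COLOR_BGR2HSV)
    Z=W[...,2]
    for name,y0,y1 in(('L',-.04,.27),('R',-.36,-.05)):
        roi=(W[...,1]>y0)&(W[...,1]<y1)&(W[...,0]>.35)&(W[...,0]<.75)
        g=roi&(hsv[...,0]>55)&(hsv[...,0]<95)&(hsv[...,1]>90)&(abs(Z-.02)<.015)
        p=W[g][:,:2].astype(np.float32); r=cv2.minAreaRect(p*1000)
        b=roi&(hsv[...,0]<18)&(hsv[...,1]>80)&(Z>.15)&(Z<.2)
        q=W[b]; c,s_,v=np.linalg.svd(q[:,:2]-q[:,:2].mean(0),full_matrices=False)
        rw=cv2.minAreaRect((q[:,:2]*1000).astype(np.float32))
        print(n,name,'base',len(p),r,'z',np.median(Z[g]),'wheel',len(q),q.mean(0),'dir',np.degrees(np.arctan2(v[0,1],v[0,0])),rw,q[:,2].max())
```

```text
top L base 1244 ((577.759521484375, 154.45816040039062), (222.36785888671875, 166.94589233398438), 79.96621704101562) z 0.019217071958009424 wheel 405 [0.58140739 0.18164903 0.1731535 ] dir 169.67487574537782 ((582.783935546875, 181.5250244140625), (32.57236099243164, 126.52356719970703), 79.88905334472656) 0.19284081629956631
top R base 1521 ((535.074951171875, -217.32882690429688), (166.67599487304688, 223.1259307861328), 7.808387756347656) z 0.019730992214230747 wheel 423 [ 0.53086721 -0.18928379  0.17304634] dir -171.74113397784387 ((532.244140625, -189.95794677734375), (124.34502410888672, 32.70375061035156), 7.565776824951172) 0.1903800514469342
side L base 1658 ((574.1748046875, 149.20993041992188), (215.5364532470703, 168.19361877441406), 79.95343780517578) z 0.020215088634702602 wheel 588 [0.57196235 0.17740283 0.16940153] dir 166.32248680041263 ((579.357421875, 181.38145446777344), (33.964420318603516, 124.60160064697266), 79.95580291748047) 0.1868828894198568
side R base 2825 ((532.6626586914062, -217.47311401367188), (170.49232482910156, 223.08885192871094), 7.826429843902588) z 0.020358819255551316 wheel 768 [ 0.51455765 -0.19407465  0.17160864] dir -175.63948977182156 ((525.6183471679688, -189.8685760498047), (119.84779357910156, 32.38338851928711), 7.224583625793457) 0.18792339711366263
```

>>> {"name": "apply_moves", "arguments": {"targets": "0 0 0 0 0 -6 1;0 0 0 0 0 -6 1;0 0 -15.5 -44.8 -16.1 -6 1;0 0 -15.5 -44.8 -16.1 -6 1;0 0 -15.5 -44.8 -16.1 -6 1;0 0 -15.5 -44.8 -16.1 -6 1;0 0 -15.5 -44.8 -16.1 -6 1;0 0 -15.5 -44.8 -16.1 -6 1;0 0 -15.5 -44.8 -16.1 -6 1;0 0 -15.5 -44.8 -16.1 -6 1;0 0 -15.5 -44.8 -16.1 -6 1;0 0 -15.5 -44.8 -16.1 -6 1"}}

```text
time_s: 1.1
tcp_pos: [0.5378, 0.2253, 0.291]
tcp_rot: [0.087, 0.996, -0.0, -0.0]
force: [-0.0, 0.1, 0.8]
finger_gap: 0.0853
finger_force: 0.0
```

>>> {"name": "apply_moves", "arguments": {"targets": "0 0 0 0 0 0 1;0 0 0 0 0 0 1;0 0 0 0 0 0 1"}}

```text
time_s: 1.35
tcp_pos: [0.5364, 0.2272, 0.2908]
tcp_rot: [0.087, 0.996, 0.0, -0.001]
force: [0.3, -0.2, 0.6]
finger_gap: 0.0853
finger_force: 0.0
```

```bash
cat > st.py <<'E'
from h import *
import sys
from scipy.spatial.transform import Rotation as Ro
s=robot.sense();M=Ro.from_quat(s['tcp_rot']).as_matrix()
g=np.array(eval(sys.argv[1])) 
print(s['tcp_pos'].round(4),'yangle',np.degrees(np.arctan2(M[1,1],M[0,1])).round(2),'shift cm',(M.T@(g-s['tcp_pos'])*100).round(2),'F tool',(M.T@s['force']).round(2))
E
python3 st.py '[.582,.181,.152]'
```

```text
[0.5364 0.2272 0.2908] yangle 79.98 shift cm [-5.32 -3.76 13.87] F tool [-0.32 -0.19 -0.64]
```

>>> {"name": "apply_moves", "arguments": {"targets": "0 0 0 -5.3 -3.8 0 1;0 0 0 -5.3 -3.8 0 1;0 0 0 -5.3 -3.8 4 1;0 0 0 -5.3 -3.8 4 1;0 0 0 -5.3 -3.8 4 1"}}

```text
time_s: 1.77
tcp_pos: [0.5802, 0.1815, 0.2495]
tcp_rot: [0.086, 0.996, -0.001, -0.003]
force: [0.5, 1.1, 1.4]
finger_gap: 0.0857
finger_force: 0.0
```

```bash
cat > wr.py <<'E'
from h import *
import sys
im,d,W,K,R,t=cam('wrist'); cv2.imwrite('pics/'+sys.argv[1],im)
hsv=cv2.cvtColor(im,cv2.COLOR_BGR2HSV)
b=(hsv[...,0]<18)&(hsv[...,1]>80)&(W[...,2]>.165)&(W[...,2]<.2)&(d>0)
q=W[b]
if len(q)>30: print(len(q),cv2.minAreaRect((q[:,:2]*1000).astype(np.float32)),q[:,2].max())
E
python3 wr.py w1.png; python3 st.py '[.582,.181,.152]'
```

```text
5785 ((580.9417114257812, 183.01458740234375), (31.743061065673828, 102.73699188232422), 80.00315856933594) 0.1869730954116048
[0.5815 0.182  0.2517] yangle 80.13 shift cm [-0.07 -0.09  9.97] F tool [-0.37 -0.31 -0.36]
```

View pics/w1.png

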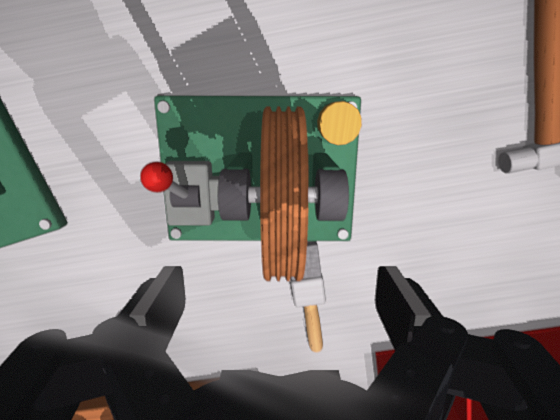

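The wrist view shows the wheel (px 285) midway between the open fingers (px 183 and 377), with the lever on the left of the picture. I'll go down over the wheel.

>>> {"name": "apply_moves", "arguments": {"targets": "0 0 0 0 0 3.5 1;0 0 0 0 0 7 1;0 0 0 0 0 9.9 1;0 0 0 0 1 9.9 1;0 0 0 0 2 9.9 1;0 0 0 0 2.3 9.9 1;0 0 0 0 2.3 9.9 1;0 0 0 0 2.3 9.9 1"}}

```text
time_s: 2.48
tcp_pos: [0.5877, 0.2044, 0.1549]
tcp_rot: [0.086, 0.996, 0.001, 0.002]
force: [-0.3, -0.3, 0.3]
finger_gap: 0.0853
finger_force: 0.0
```

```bash
python3 st.py '[.582,.182,.152]'
```

```text
[0.5877 0.2044 0.1549] yangle 80.09 shift cm [ 0.18 -2.3   0.29] F tool [ 0.2  -0.38 -0.33]
```

>>> {"name": "apply_moves", "arguments": {"targets": "0 0 0 0 0.1 0.2 1;0 0 0 0 0.2 0.2 1;0 0 0 0 0.2 0.2 1"}}

```text
time_s: 2.73
tcp_pos: [0.5869, 0.2051, 0.1507]
tcp_rot: [0.087, 0.996, 0.0, 0.0]
force: [-0.0, -0.4, 0.7]
finger_gap: 0.0856
finger_force: 0.0
```

>>> {"name": "apply_moves", "arguments": {"targets": "0 0 0 0 0.1 0 1;0 0 0 0 0.1 0 1;0 0 0 0 0.1 0 1"}}

```text
time_s: 2.98
tcp_pos: [0.587, 0.206, 0.1503]
tcp_rot: [0.087, 0.996, 0.0, -0.0]
force: [-0.2, 0.1, -0.3]
finger_gap: 0.0852
finger_force: 0.0
```

>>> {"name": "apply_moves", "arguments": {"targets": "0 0 0 0 0.1 0 1;0 0 0 0 0.1 0 1;0 0 0 0 0.1 0 1"}}

```text
time_s: 3.23
tcp_pos: [0.5871, 0.2071, 0.1503]
tcp_rot: [0.087, 0.996, 0.0, -0.0]
force: [-0.3, 0.3, 0.1]
finger_gap: 0.0854
finger_force: 0.0
```

>>> {"name": "apply_moves", "arguments": {"targets": "0 0 0 0 0.1 0 1;0 0 0 0 0.1 0 1;0 0 0 0 0.1 0 1"}}

```text
time_s: 3.48
tcp_pos: [0.5873, 0.2081, 0.1503]
tcp_rot: [0.087, 0.996, 0.0, 0.0]
force: [0.4, -0.8, -0.1]
finger_gap: 0.0851
finger_force: 0.0
```

>>> {"name": "apply_moves", "arguments": {"targets": "0 0 0 0 0.1 0 1;0 0 0 0 0.1 0 1;0 0 0 0 0.1 0 1"}}

```text
time_s: 3.73
tcp_pos: [0.5875, 0.2091, 0.1503]
tcp_rot: [0.087, 0.996, 0.0, 0.0]
force: [0.9, 0.2, -0.1]
finger_gap: 0.0858
finger_force: 0.0
```

>>> {"name": "apply_moves", "arguments": {"targets": "0 0 0 0 0.1 0 1;0 0 0 0 0.1 0 1;0 0 0 0 0.1 0 1"}}

```text
time_s: 3.98
tcp_pos: [0.5876, 0.2099, 0.1504]
tcp_rot: [0.087, 0.996, -0.0, -0.0]
force: [0.3, -1.6, 1.0]
finger_gap: 0.0857
finger_force: 0.5
```

Contact.

>>> {"name": "apply_moves", "arguments": {"targets": "0 0 0 0 0.1 0 1;0 0 0 0 0.1 0 1;0 0 0 0 0.1 0 1"}}

```text
time_s: 4.23
tcp_pos: [0.5877, 0.2106, 0.1504]
tcp_rot: [0.087, 0.996, -0.0, -0.0]
force: [-1.0, -3.3, 1.9]
finger_gap: 0.0854
finger_force: 1.5
```

>>> {"name": "apply_moves", "arguments": {"targets": "0 0 0 0 0.1 0 1;0 0 0 0 0.1 0 1;0 0 0 0 0.1 0 1"}}

```text
time_s: 4.48
tcp_pos: [0.5878, 0.2107, 0.1504]
tcp_rot: [0.087, 0.996, -0.001, -0.0]
force: [-0.8, -5.4, 3.5]
finger_gap: 0.0854
finger_force: 3.0
```

>>> {"name": "apply_moves", "arguments": {"targets": "0 0 0 0 0.1 0 1;0 0 0 0 0.1 0 1;0 0 0 0 0.1 0 1"}}

```text
time_s: 4.73
tcp_pos: [0.5877, 0.2108, 0.1503]
tcp_rot: [0.087, 0.996, -0.002, -0.0]
force: [-1.0, -8.6, 2.6]
finger_gap: 0.0856
finger_force: 4.2
```

>>> {"name": "apply_moves", "arguments": {"targets": "0 0 0 0 0.1 0 1;0 0 0 0 0.1 0 1;0 0 0 0 0.1 0 1"}}

```text
time_s: 4.98
tcp_pos: [0.5877, 0.2108, 0.1502]
tcp_rot: [0.087, 0.996, -0.003, -0.001]
force: [-1.9, -11.1, 3.3]
finger_gap: 0.0857
finger_force: 5.4
```

```bash
python3 wr.py w2.png; python3 st.py '[.582,.182,.152]'
python3 - <<'E'
from h import *
for n in('top','side'):
    im,d,W,K,R,t=cam(n);hsv=cv2.cvtColor(im,cv2.COLOR_BGR2HSV)
    if n=='side': cv2.imwrite('pics/s2.png',cv2.resize(im[120:270,170:320],(600,600),interpolation=cv2.INTER_CUBIC))
E
```

```text
16210 ((579.9459228515625, 184.31536865234375), (32.38203048706055, 102.76834869384766), 80.59571075439453) 0.1867488092890245
[0.5877 0.2109 0.1503] yangle 80.05 shift cm [ 0.07 -2.94 -0.15] F tool [ -0.13 -10.33  -2.7 ]
```

View pics/w2.png

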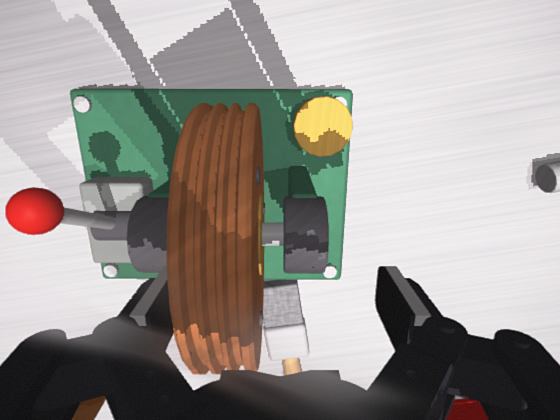

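View pics/s2.png

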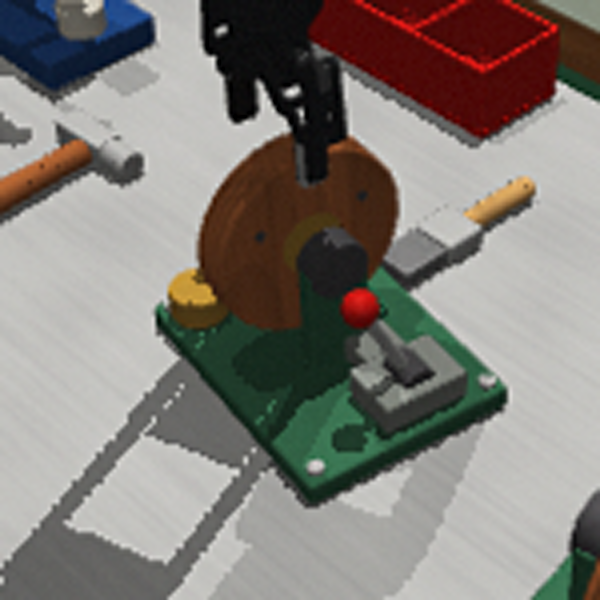

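The fingertip is on the right side near the rim's top. The wheel moved about 1.3 mm and then hit a firm stop (force rising with no further travel), so the left wheel is sound. Next I'll push it to the right.

>>> {"name": "apply_moves", "arguments": {"targets": "0 0 0 0 -0.8 0 1;0 0 0 0 -2.5 0 1;0 0 0 0 -4.5 0 1;0 0 0 0 -5.3 0 1;0 0 0 0 -5.4 0 1;0 0 0 0 -5.4 0 1;0 0 0 0 -5.4 0 1"}}

```text
time_s: 5.72
tcp_pos: [0.5793, 0.1613, 0.1505]
tcp_rot: [0.087, 0.996, 0.001, 0.0]
force: [0.1, 0.7, -0.1]
finger_gap: 0.0853
finger_force: 0.0
```

>>> {"name": "apply_moves", "arguments": {"targets": "0 0 0 0 -0.1 0 1;0 0 0 0 -0.1 0 1;0 0 0 0 -0.1 0 1"}}

```text
time_s: 5.97
tcp_pos: [0.5789, 0.1604, 0.1503]
tcp_rot: [0.087, 0.996, 0.0, 0.0]
force: [0.4, 0.6, -0.0]
finger_gap: 0.0853
finger_force: 0.0
```

>>> {"name": "apply_moves", "arguments": {"targets": "0 0 0 0 -0.1 0 1;0 0 0 0 -0.1 0 1;0 0 0 0 -0.1 0 1"}}

```text
time_s: 6.22
tcp_pos: [0.5786, 0.159, 0.1503]
tcp_rot: [0.087, 0.996, 0.0, 0.0]
force: [0.4, 0.0, -0.4]
finger_gap: 0.0852
finger_force: 0.0
```

>>> {"name": "apply_moves", "arguments": {"targets": "0 0 0 0 -0.1 0 1;0 0 0 0 -0.1 0 1;0 0 0 0 -0.1 0 1"}}

```text
time_s: 6.47
tcp_pos: [0.5785, 0.158, 0.1504]
tcp_rot: [0.087, 0.996, 0.0, 0.0]
force: [-0.3, 0.5, -0.2]
finger_gap: 0.0854
finger_force: 0.4
```

>>> {"name": "apply_moves", "arguments": {"targets": "0 0 0 0 -0.1 0 1;0 0 0 0 -0.2 0 1;0 0 0 0 -0.2 0 1"}}

```text
time_s: 6.72
tcp_pos: [0.5783, 0.1561, 0.1506]
tcp_rot: [0.087, 0.996, 0.0, 0.0]
force: [0.0, 1.3, 1.5]
finger_gap: 0.0857
finger_force: 0.8
```

>>> {"name": "apply_moves", "arguments": {"targets": "0 0 0 0 -0.1 0 1;0 0 0 0 -0.1 0 1;0 0 0 0 -0.1 0 1"}}

```text
time_s: 6.97
tcp_pos: [0.5782, 0.1555, 0.1506]
tcp_rot: [0.087, 0.996, 0.001, 0.0]
force: [0.0, 4.1, 2.2]
finger_gap: 0.0852
finger_force: 2.1
```

>>> {"name": "apply_moves", "arguments": {"targets": "0 0 0 0 -0.1 0 1;0 0 0 0 -0.1 0 1;0 0 0 0 -0.1 0 1"}}

```text
time_s: 7.22
tcp_pos: [0.5783, 0.1553, 0.1506]
tcp_rot: [0.087, 0.996, 0.002, 0.001]
force: [0.0, 7.0, 0.9]
finger_gap: 0.0852
finger_force: 3.5
```

>>> {"name": "apply_moves", "arguments": {"targets": "0 0 0 0 -0.1 0 1;0 0 0 0 -0.1 0 1;0 0 0 0 -0.1 0 1"}}

```text
time_s: 7.47
tcp_pos: [0.5782, 0.1553, 0.1506]
tcp_rot: [0.087, 0.996, 0.002, 0.001]
force: [1.0, 10.0, -0.2]
finger_gap: 0.0853
finger_force: 4.8
```

Total travel beyond the free gap was about 2.8 mm, which again says sound. I'll back off, lift and go to the right-hand wheel.

>>> {"name": "apply_moves", "arguments": {"targets": "0 0 0 0 1.5 0 1;0 0 0 0 3 0 1;0 0 0 0 3 -3 1;0 0 0 0 3 -7 1;0 0 0 0 3 -11 1;0 0 -5 -0.3 -1 -11 1;0 0 -10 -0.6 -5 -11 1;0 0 -15 -0.9 -9 -11 1;0 0 -17.7 -1 -13 -11 1;0 0 -17.7 -1.1 -17 -11 1;0 0 -17.7 -1.2 -21 -11 1;0 0 -17.7 -1.3 -25 -11 1"}}

```text
time_s: 8.47
tcp_pos: [0.5465, -0.097, 0.2601]
tcp_rot: [-0.068, 0.998, -0.001, -0.001]
force: [0.4, -1.0, 0.5]
finger_gap: 0.0853
finger_force: 0.0
```

>>> {"name": "apply_moves", "arguments": {"targets": "0 0 0 -2 -3 0 1;0 0 0 -2 -6 0 1;0 0 0 -2 -9 0 1;0 0 0 -2 -9 0 1;0 0 0 -2 -9 0 1"}}

```text
time_s: 8.88
tcp_pos: [0.579, -0.183, 0.2594]
tcp_rot: [-0.066, 0.998, 0.0, -0.001]
force: [-0.1, 0.8, -0.3]
finger_gap: 0.0853
finger_force: 0.0
```

```bash
python3 wr.py w3.png; python3 st.py '[.531,-.190,.151]'
```

```text
6412 ((529.976318359375, -189.2066192626953), (102.85608673095703, 31.53679847717285), 7.832427501678467) 0.18679090387049427
[ 0.5789 -0.1819  0.2596] yangle 97.68 shift cm [ 4.83 -0.17 10.87] F tool [-0.39  0.15  0.25]
```

>>> {"name": "apply_moves", "arguments": {"targets": "0 0 0 2.5 -0.1 0 1;0 0 0 4.8 -0.1 0 1;0 0 0 4.8 -0.1 3.5 1;0 0 0 4.8 -0.1 7 1;0 0 0 4.8 -0.1 10.9 1;0 0 0 4.8 -0.1 10.9 1;0 0 0 4.8 1.5 10.9 1;0 0 0 4.8 2.2 10.9 1;0 0 0 4.8 2.3 10.9 1;0 0 0 4.8 2.3 10.9 1"}}

```text
time_s: 9.77
tcp_pos: [0.5293, -0.1651, 0.1531]
tcp_rot: [-0.068, 0.998, -0.001, 0.001]
force: [-0.1, -0.1, 0.5]
finger_gap: 0.0856
finger_force: 0.0
```

>>> {"name": "apply_moves", "arguments": {"targets": "0 0 0 0 0.1 0 1;0 0 0 0 0.2 0 1;0 0 0 0 0.2 0 1"}}

```text
time_s: 10.02
tcp_pos: [0.5282, -0.1639, 0.1518]
tcp_rot: [-0.067, 0.998, -0.0, 0.0]
force: [0.6, 0.5, -0.6]
finger_gap: 0.0851
finger_force: 0.0
```

>>> {"name": "apply_moves", "arguments": {"targets": "0 0 0 0 0.1 0 1;0 0 0 0 0.2 0 1;0 0 0 0 0.2 0 1"}}

```text
time_s: 10.27
tcp_pos: [0.5278, -0.1619, 0.1513]
tcp_rot: [-0.067, 0.998, -0.0, 0.0]
force: [0.9, 0.1, -0.1]
finger_gap: 0.0853
finger_force: 0.2
```

>>> {"name": "apply_moves", "arguments": {"targets": "0 0 0 0 0.1 0 1;0 0 0 0 0.2 0 1;0 0 0 0 0.2 0 1"}}

```text
time_s: 10.52
tcp_pos: [0.5277, -0.16, 0.1516]
tcp_rot: [-0.067, 0.998, -0.0, 0.0]
force: [-0.1, -2.4, 0.4]
finger_gap: 0.0853
finger_force: 1.0
```

>>> {"name": "apply_moves", "arguments": {"targets": "0 0 0 0 0.1 0 1;0 0 0 0 0.2 0 1;0 0 0 0 0.2 0 1"}}

```text
time_s: 10.77
tcp_pos: [0.5274, -0.1577, 0.1515]
tcp_rot: [-0.067, 0.998, -0.0, 0.0]
force: [0.3, -3.1, 0.9]
finger_gap: 0.0856
finger_force: 0.9
```

>>> {"name": "apply_moves", "arguments": {"targets": "0 0 0 0 0.1 0 1;0 0 0 0 0.2 0 1;0 0 0 0 0.2 0 1"}}

```text
time_s: 11.02
tcp_pos: [0.5272, -0.1559, 0.1514]
tcp_rot: [-0.067, 0.998, -0.0, 0.0]
force: [0.9, -3.1, 2.9]
finger_gap: 0.0852
finger_force: 1.6
```

>>> {"name": "apply_moves", "arguments": {"targets": "0 0 0 0 0.1 0 1;0 0 0 0 0.1 0 1;0 0 0 0 0.1 0 1"}}

```text
time_s: 11.27
tcp_pos: [0.5271, -0.1558, 0.1514]
tcp_rot: [-0.068, 0.998, -0.001, 0.0]
force: [1.0, -5.5, 1.6]
finger_gap: 0.0853
finger_force: 2.9
```

>>> {"name": "apply_moves", "arguments": {"targets": "0 0 0 0 0.1 0 1;0 0 0 0 0.1 0 1;0 0 0 0 0.1 0 1"}}

```text
time_s: 11.52
tcp_pos: [0.5271, -0.1556, 0.1514]
tcp_rot: [-0.068, 0.998, -0.002, 0.0]
force: [1.3, -8.7, 0.5]
finger_gap: 0.0853
finger_force: 4.2
```

Worn: about 6 mm of travel before the stop. I'll push one more mm and then reverse.

>>> {"name": "apply_moves", "arguments": {"targets": "0 0 0 0 0.1 0 1;0 0 0 0 0.1 0 1;0 0 0 0 0.1 0 1"}}

```text
time_s: 11.77
tcp_pos: [0.5271, -0.1555, 0.1513]
tcp_rot: [-0.068, 0.998, -0.003, 0.001]
force: [1.0, -11.8, -0.4]
finger_gap: 0.085
finger_force: 5.5
```

>>> {"name": "apply_moves", "arguments": {"targets": "0 0 0 0 -0.8 0 1;0 0 0 0 -2.5 0 1;0 0 0 0 -4.5 0 1;0 0 0 0 -5.3 0 1;0 0 0 0 -5.5 0 1;0 0 0 0 -5.7 0 1;0 0 0 0 -5.8 0 1;0 0 0 0 -5.9 0 1;0 0 0 0 -6 0 1;0 0 0 0 -6.1 0 1;0 0 0 0 -6.2 0 1;0 0 0 0 -6.2 0 1"}}

```text
time_s: 12.77
tcp_pos: [0.5349, -0.2142, 0.1514]
tcp_rot: [-0.067, 0.998, -0.0, 0.0]
force: [-0.9, 1.3, 0.8]
finger_gap: 0.0854
finger_force: 0.7
```

>>> {"name": "apply_moves", "arguments": {"targets": "0 0 0 0 -0.1 0 1;0 0 0 0 -0.2 0 1;0 0 0 0 -0.3 0 1;0 0 0 0 -0.3 0 1"}}

```text
time_s: 13.1
tcp_pos: [0.5353, -0.2173, 0.1513]
tcp_rot: [-0.067, 0.998, 0.0, 0.0]
force: [-0.3, 2.6, 1.6]
finger_gap: 0.0852
finger_force: 0.8
```

>>> {"name": "apply_moves", "arguments": {"targets": "0 0 0 0 -0.1 0 1;0 0 0 0 -0.2 0 1;0 0 0 0 -0.2 0 1"}}

```text
time_s: 13.35
tcp_pos: [0.5356, -0.2194, 0.1513]
tcp_rot: [-0.067, 0.998, -0.0, 0.0]
force: [-0.6, 1.3, 1.4]
finger_gap: 0.0855
finger_force: 0.8
```

>>> {"name": "apply_moves", "arguments": {"targets": "0 0 0 0 -0.1 0 1;0 0 0 0 -0.2 0 1;0 0 0 0 -0.2 0 1"}}

```text
time_s: 13.6
tcp_pos: [0.5358, -0.2211, 0.1513]
tcp_rot: [-0.067, 0.998, 0.0, 0.0]
force: [-0.5, 2.8, 2.3]
finger_gap: 0.0858
finger_force: 1.4
```

>>> {"name": "apply_moves", "arguments": {"targets": "0 0 0 0 -0.1 0 1;0 0 0 0 -0.1 0 1;0 0 0 0 -0.1 0 1"}}

```text
time_s: 13.85
tcp_pos: [0.5358, -0.2212, 0.1513]
tcp_rot: [-0.067, 0.998, 0.001, -0.0]
force: [0.3, 3.9, 2.5]
finger_gap: 0.0856
finger_force: 2.7
```

>>> {"name": "apply_moves", "arguments": {"targets": "0 0 0 0 -0.1 0 1;0 0 0 0 -0.1 0 1;0 0 0 0 -0.1 0 1"}}

```text
time_s: 14.1
tcp_pos: [0.5358, -0.2214, 0.1512]
tcp_rot: [-0.067, 0.998, 0.002, -0.0]
force: [-0.4, 7.9, 3.0]
finger_gap: 0.0857
finger_force: 3.9
```

>>> {"name": "apply_moves", "arguments": {"targets": "0 0 0 0 -0.1 0 1;0 0 0 0 -0.1 0 1;0 0 0 0 -0.1 0 1"}}

```text
time_s: 14.35
tcp_pos: [0.5357, -0.2215, 0.1511]
tcp_rot: [-0.067, 0.998, 0.003, -0.001]
force: [-1.5, 10.3, 5.1]
finger_gap: 0.0857
finger_force: 5.1
```

```bash
python3 wr.py w4.png
```

```text
15747 ((529.2841796875, -195.8389892578125), (103.66847229003906, 35.2280387878418), 7.580885410308838) 0.187558769749199
```

Total play was about 13 mm, so the right-hand wheel is the worn one. I'll back off, lift, close the fingers and go in front of its lever.

>>> {"name": "apply_moves", "arguments": {"targets": "0 0 0 0 1.7 0 1;0 0 0 0 2.7 0 1;0 0 0 0 2.7 -3 1;0 0 0 0 2.7 -7 1;0 0 0 0 2.7 -9 1;0 0 0 4 2.7 -9 -1;0 0 0 8 2.7 -9 -1;0 0 0 8 -1.3 -9 -1;0 0 0 8 -5.3 -9 -1;0 0 0 8 -7.3 -9 -1;0 0 0 8 -7.3 -9 -1;0 0 0 8 -7.3 -9 -1"}}

```text
time_s: 15.4
tcp_pos: [0.4664, -0.3083, 0.2408]
tcp_rot: [-0.066, 0.998, -0.0, -0.0]
force: [0.3, 0.8, -0.2]
finger_gap: 0.0005
finger_force: 0.0
```

```bash
python3 st.py '[.4704,-.3037,.112]'; python3 wr.py w5.png
```

```text
[ 0.4664 -0.3083  0.2408] yangle 97.62 shift cm [-0.46  0.41 12.88] F tool [-0.37  0.8   0.25]
3769 ((528.388427734375, -197.85084533691406), (101.81018829345703, 33.071807861328125), 6.16386079788208) 0.18763065210052957
```

View pics/w5.png

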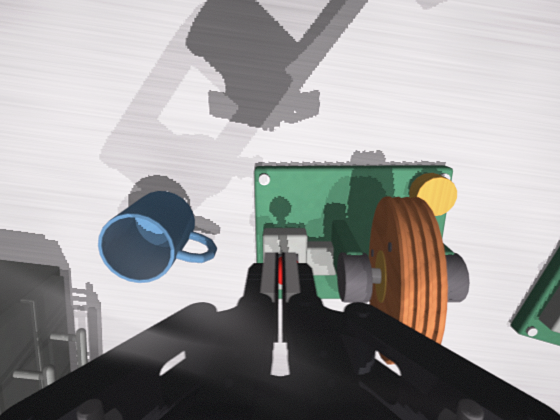

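The closed fingers line up with the lever ball (red visible in the slit at px 281,270) and are clear of the mug. I'll descend in front of it and push forward.

>>> {"name": "apply_moves", "arguments": {"targets": "0 0 0 -0.2 0.4 4 -1;0 0 0 -0.2 0.4 8 -1;0 0 0 -0.2 0.4 12 -1;0 0 0 -0.2 0.4 12.9 -1;0 0 0 -0.2 0.4 12.9 -1;0 0 0 -2 0.4 12.9 -1;0 0 0 -3.5 0.4 12.9 -1;0 0 0 -4.5 0.4 12.9 -1;0 0 0 -5.5 0.4 12.9 -1;0 0 0 -5.5 0.4 12.9 -1"}}

```text
time_s: 16.28
tcp_pos: [0.5233, -0.296, 0.1141]
tcp_rot: [-0.068, 0.998, -0.001, 0.002]
force: [0.1, 0.1, 0.4]
finger_gap: 0.0
finger_force: 0.0
```

>>> {"name": "apply_moves", "arguments": {"targets": "0 0 0 -1 0 0 -1;0 0 0 -2 0 0 -1;0 0 0 -3 0 0 -1;0 0 0 -4 0 0 -1;0 0 0 -4.5 0 0 -1;0 0 0 -5 0 0 -1;0 0 0 -5 0 0 -1"}}

```text
time_s: 16.87
tcp_pos: [0.5713, -0.2889, 0.1119]
tcp_rot: [-0.068, 0.998, 0.0, 0.0]
force: [0.1, 0.0, -1.2]
finger_gap: -0.0002
finger_force: 0.0
```

```bash
python3 st.py '[.5305+.9907*.039+.1357*.105,-.1895+.1357*.039-.9907*.105,.112]'
```

```text
[ 0.5713 -0.2889  0.1119] yangle 97.75 shift cm [-1.21 -0.09 -0.01] F tool [-0.06  0.04  1.2 ]
```

>>> {"name": "apply_moves", "arguments": {"targets": "0 0 0 -0.4 0 0 -1;0 0 0 -0.8 0 0 -1;0 0 0 -0.9 0 0 -1;0 0 0 -0.9 0 0 -1"}}

```text
time_s: 17.2
tcp_pos: [0.5794, -0.2879, 0.1123]
tcp_rot: [-0.067, 0.998, 0.0, 0.0]
force: [-0.5, -0.3, 0.2]
finger_gap: -0.0001
finger_force: 0.0
```

>>> {"name": "apply_moves", "arguments": {"targets": "0 0 0 -0.1 0 0 -1;0 0 0 -0.2 0 0 -1;0 0 0 -0.2 0 0 -1"}}

```text
time_s: 17.45
tcp_pos: [0.5811, -0.2877, 0.1123]
tcp_rot: [-0.067, 0.998, 0.0, -0.0]
force: [-1.4, 0.2, -0.2]
finger_gap: 0.0002
finger_force: 0.3
```

>>> {"name": "apply_moves", "arguments": {"targets": "0 0 0 -0.1 0 0 -1;0 0 0 -0.2 0 0 -1;0 0 0 -0.2 0 0 -1"}}

```text
time_s: 17.7
tcp_pos: [0.5832, -0.2874, 0.1123]
tcp_rot: [-0.067, 0.998, 0.0, 0.0]
force: [-0.1, 0.3, -0.7]
finger_gap: 0.0
finger_force: 0.3
```

Run:
```python
from h import *
im,*_=cam('side'); cv2.imwrite('pics/s3.png',cv2.resize(im[200:350,270:420],(600,600),interpolation=cv2.INTER_CUBIC))
```

```text
(no output)
```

View pics/s3.png

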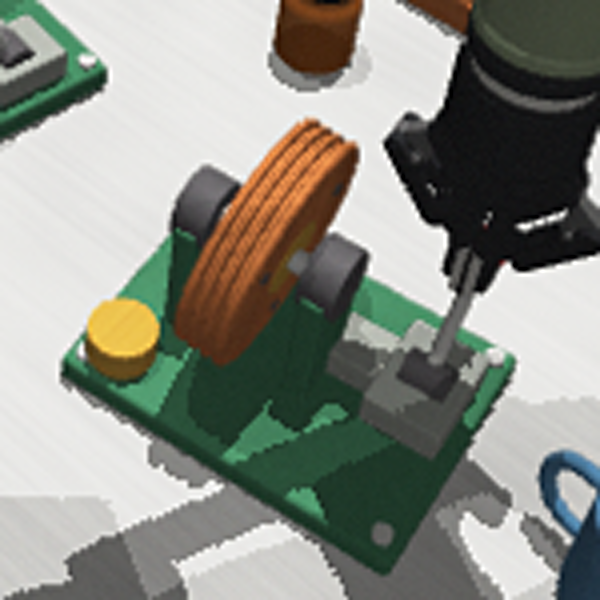

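The lever is leaning away ahead of the fingers. I'll keep going to the stop.

>>> {"name": "apply_moves", "arguments": {"targets": "0 0 0 -0.1 0 0 -1;0 0 0 -0.2 0 0 -1;0 0 0 -0.3 0 0 -1;0 0 0 -0.3 0 0 -1"}}

```text
time_s: 18.08
tcp_pos: [0.5836, -0.2873, 0.1122]
tcp_rot: [-0.067, 0.998, 0.0, -0.003]
force: [-7.7, -1.7, 3.5]
finger_gap: -0.0001
finger_force: 3.9
```

>>> {"name": "apply_moves", "arguments": {"targets": "0 0 0 -0.1 0 0 -1;0 0 0 -0.2 0 0 -1;0 0 0 -0.3 0 0 -1;0 0 0 -0.3 0 0 -1"}}

```text
time_s: 18.42
tcp_pos: [0.5839, -0.2872, 0.1121]
tcp_rot: [-0.068, 0.998, 0.0, -0.006]
force: [-14.9, -3.3, 5.5]
finger_gap: 0.0002
finger_force: 7.3
```

>>> {"name": "apply_moves", "arguments": {"targets": "0 0 0 -0.1 0 0 -1;0 0 0 -0.2 0 0 -1;0 0 0 -0.2 0 0 -1"}}

```text
time_s: 18.67
tcp_pos: [0.584, -0.2872, 0.1121]
tcp_rot: [-0.068, 0.998, 0.001, -0.008]
force: [-18.5, -4.0, 8.9]
finger_gap: -0.0001
finger_force: 9.6
```

Hard stop reached. I'll back away, lift, and check the ball.

>>> {"name": "apply_moves", "arguments": {"targets": "0 0 0 1 0 0 -1;0 0 0 4 0 0 -1;0 0 0 8 0 0 -1;0 0 0 10 0 -2 -1;0 0 0 10 0 -6 -1;0 0 0 10 0 -10 -1;0 0 0 14 0 -14 -1;0 0 0 16 0 -14 -1;0 0 0 16 0 -14 -1;0 0 0 16 0 -14 -1"}}

```text
time_s: 19.5
tcp_pos: [0.4325, -0.3082, 0.2539]
tcp_rot: [-0.066, 0.998, -0.001, 0.002]
force: [-0.5, 0.2, -0.2]
finger_gap: 0.0001
finger_force: 0.0
```

Run:
```python
from h import *
X=np.array([.9907,.1357,0]);O=np.array([.5305,-.1895,0])
for n in('side','top'):
    im,d,W,*_=cam(n);hsv=cv2.cvtColor(im,cv2.COLOR_BGR2HSV)
    m=((hsv[...,0]<8)|(hsv[...,0]>172))&(hsv[...,1]>150)&(hsv[...,2]>80)&(W[...,2]>.09)&(W[...,2]<.16)&(W[...,0]<.75)
    k,l,st,c=cv2.connectedComponentsWithStats(m.astype(np.uint8))
    for i in range(1,k):
        if st[i,4]>15: p=np.median(W[l==i],0);print(n,c[i].round(),p.round(4),'stand x',((p-O)@X).round(4))
    if n=='side': cv2.imwrite('pics/s4.png',im)
```

```text
side [259. 196.] [0.5404 0.0776 0.1318] stand x 0.046
top [373. 193.] [ 0.609  -0.2845  0.1304] stand x 0.0648
top [255. 211.] [0.5451 0.083  0.1343] stand x 0.0514
```

View pics/s4.png

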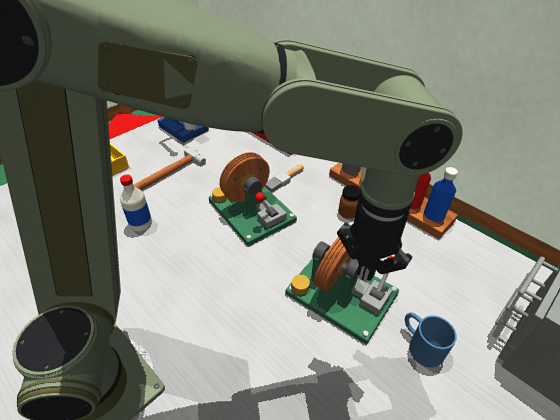

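The right-hand lever's ball is at stand x = 65 mm (fully over is about 63). The left ball (px 259,196) hasn't moved, the bystanders are where they were, and the arm is clear.

```bash
python3 -c "
from cell import robot
print(robot.close_job())"
```

```text
the job is handed in; nothing more can be done
None
```

The right-hand wheel is the worn one (about 13 mm of play near the rim, against about 3 mm on the left); I pushed its clutch lever fully over to the stop, left the other lever as it was, and handed the job in at about 20 s, with no verdict returned.

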